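# Zero the bench scale under its draught cover

### The job

Before the wax is weighed, zero the little bench scale with its empty dish standing on the pan: with closed fingertips push the open draught cover gently down until it is fully shut, then press the blue key all the way down, let it spring back and withdraw. Do not press the red or grey key, do not shift or lift the scale or touch the dish on its pan, grasp nothing, and leave the other things on the trolley undisturbed.

Things in the scene. Friction and masses are not known exactly. Their poses are not given: they have to be found in the camera images.
- scale: pale grey bench scale, loose on rubber feet, 1.3 kg; mm here and below: 175 deep (its x), 120 wide (its y). Origin: centre of its underside; keys at its front (-x), z up. Case top at z 40; at the rear a square draught shield of thin clear walls (x -6 to 80, y -43 to 43, rim at z 74) round a steel pan (72 diameter, top at z 46); before it a sloping display (x -39 to -11, z 46 rising to 53)
- cover (a joint): angle (rad) of the clear draught cover with dark grey frame: 0 = flat shut on the shield's rim, positive = open, front edge raised; at most 1.25; starts 0.5 to 0.95. It hinges on the shield's rear rim about the scale's y axis; the hinge is stiff (0.04 N m) and stays where it is left, so a push of about 1 N closes it.
- cover_edge (a point): middle of the cover's front (free) edge, on the upper face; it moves with the cover. The cover is 90 from hinge to front edge, 94 wide, 4 thick (frame 5).
- cover_hinge (a point): middle of the cover's hinge line, fixed to the scale at its (80, 0, 74); the shut cover's upper face is 4 to 5 above it and extends 90 towards the scale's -x
- tare_key (a joint): travel (m) of the blue key: 0 = up, 0.005 = fully down. Springs back by itself; 1.5 N to start, 5 N fully down
- tare_top (a point): centre of the blue key's top face; it moves with the key. Key 19 by 19, standing 8 above the case (3 when down); the middle one of the row of three, at scale (-64, 0, 48) when up; 37 from the centre of each neighbour
- unit_key (a joint): travel (m) of the pale grey key at the scale's -y end of the row, same make as the blue one; to be left alone
- unit_top (a point): centre of the grey key's top face, at scale (-64, -37, 48)
- power_key (a joint): travel (m) of the red key at the scale's +y end of the row; to be left alone
- power_top (a point): centre of the red key's top face, at scale (-64, 37, 48)
- weigh_dish: small loose aluminium weighing dish, 58 diameter at the rim, 16 high, on the scale's pan; origin at the centre of its underside, at scale z 46; the shut cover clears it
- wax_injector: tall blue wax injector with a grey top and a black gauge, fixed to the left of the work, 222x212x456; origin at the centre of its underside; keep clear of it
- tool_tumbler: tumbler of upright hand tools, fixed, about 80 across and 190 high; origin at the centre of its underside; keep clear of it
- steel_block: flat square steel bench block, 64x64x18 (mm), loose bystander; origin at the centre of its underside
- wax_bar: green wax block, 36x60x16 (mm), loose bystander; origin at the centre of its underside
- flux: red flux bottle with a white nozzle, 42 diameter, 115 high (mm), loose bystander; origin at the centre of its underside
- glue: clear-white glue bottle with a nozzle, 37 diameter, 111 high (mm), loose bystander; origin at the centre of its underside
- tin_a: round pale metal tin, 46 diameter, 26 high (mm), loose bystander; origin at the centre of its underside
- tin_b: round red-brown tin, 58 diameter, 26 high (mm), loose bystander; origin at the centre of its underside
- tweezer: steel tweezers, 128 long, 6 high (mm), loose bystander; origin at the centre of its underside
- plier: pliers with red grips, 126 long, 10 high (mm), loose bystander; origin at the centre of its underside
Things that resemble listed ones, but are neither listed nor needed, are in the scene too. Of the things like the weigh_dish, leave any that is green or turquoise; of the rest the larger one is meant.

How it is judged:
By the outcome, as a careful person would: the job done as asked, in the order asked, and still so for the second after the job is handed in, with the robot touching nothing.
It also fails if it takes over 42 s, if anything falls off the work surface, if the arm or the gripper's body presses on something with over 40 N, if the wrist force passes 120 N, or if a joint passes its speed limit or range.

### The arm

A 6-joint arm with a two-finger parallel gripper is mounted at the origin on a cart in front of the work surface, level with it; the furniture and walls round the work are solid. World frame = base frame: x ahead of the robot, y to its left, z up, the work surface at z = 0. Lengths are in mm, angles in rad, forces in N, time in s.
With the tool pointing down it reaches from about 350 to 800 mm from the base axis. Payload 7.3 kg.
Tool frame: the origin (TCP) lies where the fingers leave the gripper's body, on its centre line; the fingertips stand 73 mm ahead of it and the grasp point (between the pads) lies 54 mm ahead of it; z points along the fingers, x is the direction in which the jaws open and shut, and the axes are right-handed (so a half turn about z gives the same grasp; the last joint's range is limited). The gripper opens to 85 mm and grips with 20 to 120 N. Pads are 22 mm wide; open, the fingers measure 114 mm over their backs; the gripper's body (76 mm by 85 mm) begins 54 mm behind the grasp point. The pads swing forward as they close: fully open they stand 13 mm farther back than shut.
Start: joints at [1.203, 0.342, 1.524, -0, 1.275, -0.146], TCP at [115.473, 512.156, 303.922] pointing down, gripper open.
Joint ranges: [-2.53, 2.53], [-0.77, 2.02], [0.04, 2.7], [-1, 4.14], [0.28, 2.66], [-3.11, 3.11]. Speed limits (rad/s): [2.57, 2.57, 3.14, 3.14, 3.14, 3.14].

### API

Orientations are given as a unit quaternion [w, x, y, z].
In Python, from station import ctrl, viewer, job gives the robot as it stands.
- The arm moves only by the shell command python3 -m crank 'ROWS' [FORCE]. ROWS is JSON, a list of rows, each a list of 7 numbers: the shift along the world's x, y, z in cm, then the turn, a rotation vector about the world's x, y, z in rad, then the opening, from 0 (shut) to 1 (fully open). In form: [[tx, ty, tz, ax, ay, az, jaw], ...]. A call has 1 to 12 rows; each row is the pose to reach, as a shift and turn from the pose measured when the call began; what a row does not reach only later rows make up. A row lasts 1/8 s, in which the tool goes at most 62.5 mm and 10.7 degrees, less where a joint would pass 70% of its speed; a pose out of reach is approached as far as the arm can. A call with a gripper value outside its range is refused whole. The fingers move at their own pace and stop on an object; FORCE is the grip in N (left out, the last holds). Time passes only in rows, so rows that repeat a pose let the fingers close. It gives the time, the measured TCP pose, the force and the opening at its end, in the units of the state.
- ctrl.observe(): the state, without advancing time (a new reading comes with each control period).
- viewer.capture(name): name is "scene" or "side" or "wrist"; returns a dict with "color" (400x640x3 uint8, red, green, blue), "z_map" (400x640 float32, mm along the optical axis (not along the pixel's ray), 0 where there is no reading), "K" (3x3 intrinsics, pixels), "distortion" ([k1, k2, p1, p2, k3] as OpenCV has them; the pictures are not rectified), "position" and "attitude" of the camera in the world. Camera axes: x right, y down, z forward; pixel columns grow to the right and rows downward; lengths in mm; the calibration is good to about 2 mm. A picture is of the moment at which its call begins.
- job.job_done(): hands the job in, once; it reports no verdict.
The state is a dict: "t": time; "qpos": joint angles; "joint_velocities": joint speeds; "effort": joint torques, N m; "tool_pos": TCP position; "tool_rot": TCP orientation; "force": force on the tool from outside, world axes, zero at the start; "wrist_torque": the same for the moment, N m; "grip_width": opening from 0.0 (shut) to 1.0 (fully open).
Only numpy, scipy, OpenCV 4.12 (cv2) and the standard library are available. Lean on these libraries where they do the work, as an engineer would, in place of code of your own. Each camera call takes 0.05 s, during which the arm holds its last target. There are 200 camera calls.

## Working session

There is one attempt and no reset: what is moved stays moved. The work goes in short steps, Python scripts to look and compute and a shell command to move; the robot and the scene stay as the last step left them, time stands still between calls to the robot, and variables do not carry over. Pictures are saved under pics/ and viewed, about 8 in all and at most 12, crops included, and the job is handed in when it is done.

```bash
ls; mkdir -p pics
cat > h.py <<'E'
import numpy as np, cv2
from scipy.spatial.transform import Rotation as R
from station import ctrl, viewer, job
def cap(n,name=None):
    c=viewer.capture(n)
    if name: cv2.imwrite(f'pics/{name}.png',c['color'][:,:,::-1])
    return c
def rot(c):
    a=np.array(c['attitude'],float)
    return a if a.shape==(3,3) else R.from_quat(a[[1,2,3,0]]).as_matrix()
def cloud(c):
    h,w=c['z_map'].shape
    u,v=np.meshgrid(np.arange(w),np.arange(h))
    p=cv2.undistortPoints(np.stack([u,v],-1).reshape(-1,1,2).astype(np.float32),np.array(c['K'],float),np.array(c['distortion'],float)).reshape(h,w,2)
    z=c['z_map'][...,None]
    return np.concatenate([p*z,z],-1)@rot(c).T+np.array(c['position'])
def proj(c,P):
    q=(np.array(P,float)-c['position'])@rot(c)
    return cv2.projectPoints(q.reshape(-1,1,3),np.zeros(3),np.zeros(3),np.array(c['K'],float),np.array(c['distortion'],float))[0].reshape(-1,2)
E
python3 - <<'E'
from h import *
a=cap('scene','scene');b=cap('side','side')
for c in(a,b):print(c['position'],c['attitude'],np.array(c['K']).tolist())
print(ctrl.observe())
import pickle;pickle.dump((a,b),open('c.pkl','wb'))
E
```

```text
pics
[-224.85454388 -508.41004109  852.78170835] [-0.38315868  0.81128344 -0.40000107  0.18710359] [[504.78429989461426, 0.0, 320.97265885172374], [0.0, 504.78429989461426, 198.48198582868397], [0.0, 0.0, 1.0]]
[  1.44261297 876.15492998 930.34051632] [ 0.11952713 -0.24546595  0.87628886 -0.39696042] [[477.55365125164803, 0.0, 325.3273020239012], [0.0, 477.55365125164803, 202.4826853017523], [0.0, 0.0, 1.0]]
{'t': 0.1, 'qpos': array([ 1.20299659e+00,  3.42658778e-01,  1.52495719e+00,  3.60661503e-05,
        1.27538042e+00, -1.45963820e-01]), 'joint_velocities': array([-0.00145727, -0.0020033 , -0.00057049,  0.00211788, -0.00088986,
       -0.00026961]), 'effort': array([ 1.95706569e-03, -4.34447658e+01, -2.46492809e+01, -2.16218887e-04,
        4.65738398e-03,  5.93957770e-05]), 'tool_pos': array([115.36601712, 511.89537714, 303.2799447 ]), 'tool_rot': array([ 3.39024105e-04,  7.81034757e-01,  6.24487162e-01, -6.14799984e-04]), 'force': array([-0.70285516,  0.3962759 , -0.07232595]), 'wrist_torque': array([-0.00040842, -0.04384641, -0.03054467]), 'grip_width': 1.0025618641223082}
```

View pics/scene.png

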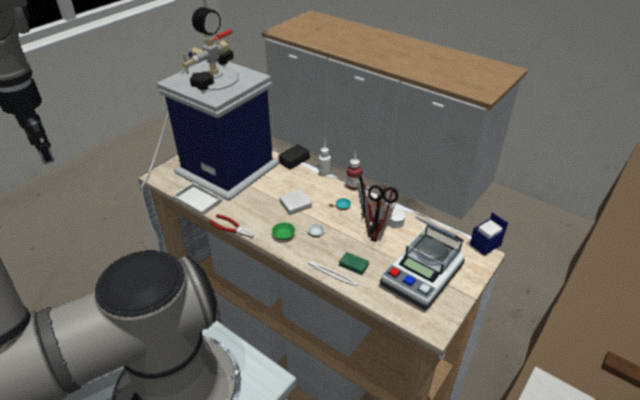

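View pics/side.png

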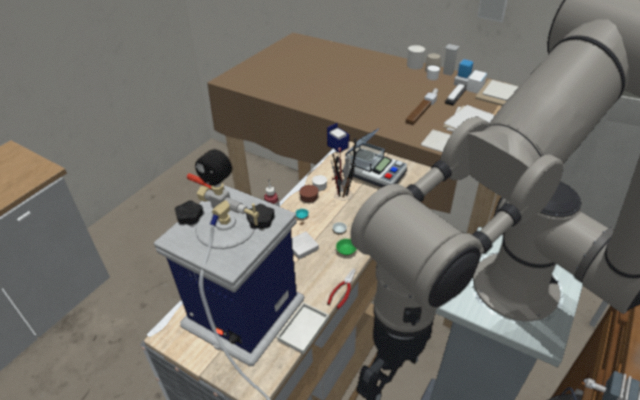

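The scale is at the right end of the trolley. In the scene view the red key is near (394,271), blue (409,280), grey (425,288), and the open cover near (440,240). The tumbler is beside it at about (378,215). Next I'll measure the poses.

Run:
```python
from h import *
import pickle
a,b=pickle.load(open('c.pkl','rb'))
X=cloud(a)
for n,(u,v) in dict(red=(394,271),blue=(409,280),grey=(425,288),tumbler=(376,235),bluebox=(489,233),display=(420,267)).items(): print(n,X[v-1:v+2,u-1:u+2].reshape(-1,3).mean(0).round(1))
hsv=cv2.cvtColor(a['color'],cv2.COLOR_RGB2HSV)
sub=np.zeros((400,640),bool);sub[255:305,375:440]=1
for n,m in dict(red=((hsv[...,0]<8)|(hsv[...,0]>172))&(hsv[...,1]>130)&(hsv[...,2]>80),blue=(abs(hsv[...,0].astype(int)-110)<12)&(hsv[...,1]>130)&(hsv[...,2]>80)).items():
    m=m&sub; q=X[m]; v,u=np.nonzero(m); print(n,m.sum(),u.mean(),v.mean(),np.median(q,0).round(1))
# tall stuff near the scale
q=X[200:310,340:480].reshape(-1,3); 
for z0,z1 in((30,42),(42,60),(65,85),(85,110),(110,150),(150,200)):
    k=q[(q[:,2]>z0)&(q[:,2]<z1)]; print(z0,z1,len(k),k.min(0).round(),k.max(0).round())
c=a['color'][190:320,340:520,::-1];cv2.imwrite('pics/crop1.png',cv2.resize(c,None,fx=4.4,fy=4.4,interpolation=cv2.INTER_CUBIC))
```

```text
red [ 446.7 -184.6   50.3]
blue [ 444.4 -222.6   49.9]
grey [ 445.5 -259.7   49.8]
tumbler [528.1 -87.7  38.1]
bluebox [ 672.3 -300.    57.9]
display [ 488.2 -223.9   52.9]
red 64 394.09375 271.546875 [ 445.9 -185.3   48.9]
blue 76 408.94736842105266 279.5921052631579 [ 446.4 -221.5   48.6]
30 42 1099 [ 424. -287.   30.] [671.   5.  42.]
42 60 2142 [ 425. -284.   42.] [688. -53.  60.]
65 85 655 [ 501. -269.   65.] [595. -46.  85.]
85 110 334 [ 508. -270.   85.] [584. -41. 110.]
110 150 313 [ 508. -270.  110.] [569. -41. 150.]
150 200 51 [ 509. -127.  150.] [535. -78. 162.]
```

View pics/crop1.png

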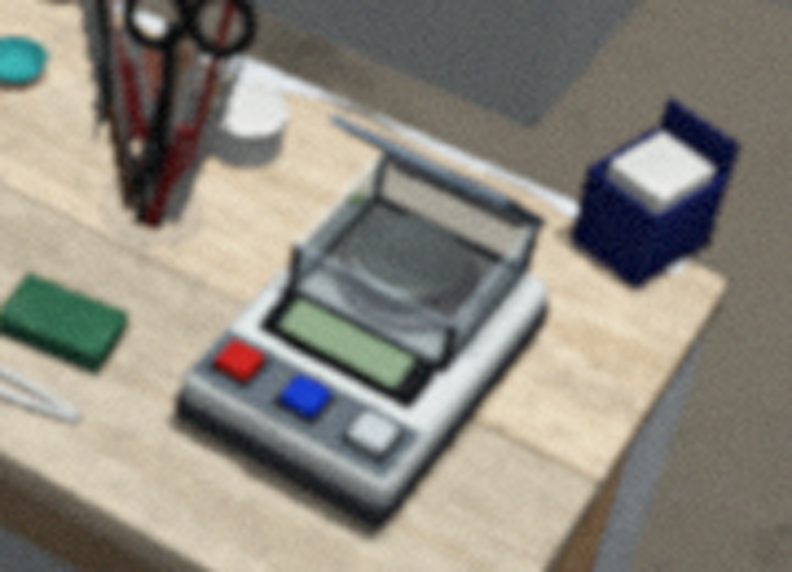

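Run:
```python
from h import *
import pickle
a,b=pickle.load(open('c.pkl','rb'))
X=cloud(a)
q=X[5:200,140:285].reshape(-1,3)
for z0,z1 in((20,100),(100,300),(300,400),(420,470),(470,700)):
    k=q[(q[:,2]>z0)&(q[:,2]<z1)&(q[:,0]>200)&(q[:,0]<900)&(q[:,1]<700)]; print(z0,z1,len(k),np.percentile(k,[2,98],axis=0).round().tolist())
q=X[200:310,340:480].reshape(-1,3)
k=q[(q[:,2]>82)&(q[:,1]<-165)&(q[:,1]>-275)]
k=k[np.argsort(k[:,2])];print(len(k));print(k[::8].round())
t=q[(q[:,2]>60)&(q[:,1]>-165)];print('tools',np.percentile(t,[0,2,50,98,100],axis=0).round().tolist())
```

```text
20 100 2797 [[406.0, 304.0, 21.0], [631.0, 557.0, 98.0]]
100 300 8574 [[432.0, 306.0, 106.0], [619.0, 505.0, 294.0]]
300 400 1434 [[441.0, 354.0, 301.0], [601.0, 452.0, 390.0]]
420 470 528 [[500.0, 389.0, 421.0], [554.0, 426.0, 459.0]]Traceback (most recent call last):
  File "<stdin>", line 7, in <module>
    return _quantile_unchecked(
        a, q, axis, out, overwrite_input, method, keepdims, weights)
    return _ureduce(a,
                    func=_quantile_ureduce_func,
    ...<5 lines>...
                    overwrite_input=overwrite_input,
                    method=method)
    r = func(a, **kwargs)
    result = _quantile(arr,
                       quantiles=q,
    ...<2 lines>...
                       out=out,
                       weights=wgt)
    slices_having_nans = np.isnan(arr[-1, ...])
                                  ~~~^^^^^^^^^
IndexError: index -1 is out of bounds for axis 0 with size 0
```

Run:
```python
from h import *
import pickle
a,b=pickle.load(open('c.pkl','rb'))
for c in(a,b):
    X=cloud(c).reshape(-1,3)
    k=X[(X[:,2]>85)&(X[:,2]<200)&(X[:,1]<-165)&(X[:,1]>-280)&(X[:,0]>480)&(X[:,0]<640)]
    k=k[np.argsort(k[:,2])];print(len(k));print(k[::max(1,len(k)//22)].round().tolist())
    k=k[np.argsort(k[:,2])][-20:];print('top',k.mean(0))
    t=X[(X[:,2]>60)&(X[:,1]>-165)&(X[:,1]<-30)&(X[:,0]>480)&(X[:,0]<640)&(X[:,2]<240)];print('tools',np.percentile(t,[0,2,50,98,100],axis=0).round().tolist())
```

```text
153
[[583.0, -251.0, 85.0], [578.0, -269.0, 91.0], [572.0, -184.0, 97.0], [566.0, -270.0, 103.0], [560.0, -269.0, 111.0], [548.0, -269.0, 119.0], [542.0, -268.0, 129.0], [530.0, -265.0, 136.0], [533.0, -237.0, 138.0], [531.0, -269.0, 138.0], [533.0, -234.0, 139.0], [534.0, -265.0, 139.0], [530.0, -256.0, 140.0], [530.0, -201.0, 140.0], [533.0, -225.0, 140.0], [531.0, -258.0, 140.0], [529.0, -245.0, 140.0], [530.0, -203.0, 141.0], [532.0, -190.0, 141.0], [528.0, -232.0, 141.0], [532.0, -252.0, 142.0], [531.0, -216.0, 142.0], [532.0, -243.0, 142.0], [529.0, -189.0, 143.0], [532.0, -183.0, 143.0], [531.0, -209.0, 144.0]]
top [ 529.57398473 -218.16216811  143.00611898]
tools [[504.0, -128.0, 60.0], [508.0, -123.0, 65.0], [525.0, -87.0, 120.0], [569.0, -34.0, 190.0], [576.0, -30.0, 193.0]]
136
[[589.0, -256.0, 85.0], [582.0, -178.0, 88.0], [581.0, -261.0, 93.0], [579.0, -271.0, 95.0], [571.0, -178.0, 100.0], [572.0, -173.0, 103.0], [565.0, -230.0, 108.0], [563.0, -246.0, 111.0], [562.0, -205.0, 113.0], [556.0, -238.0, 118.0], [554.0, -241.0, 120.0], [553.0, -252.0, 122.0], [545.0, -179.0, 127.0], [546.0, -226.0, 128.0], [545.0, -210.0, 130.0], [538.0, -255.0, 136.0], [536.0, -231.0, 139.0], [535.0, -263.0, 140.0], [532.0, -205.0, 141.0], [535.0, -190.0, 142.0], [532.0, -197.0, 142.0], [531.0, -234.0, 143.0], [531.0, -221.0, 143.0]]
top [ 530.70163711 -219.8280906   142.70823406]
tools [[504.0, -128.0, 60.0], [508.0, -109.0, 66.0], [531.0, -68.0, 112.0], [575.0, -32.0, 190.0], [579.0, -30.0, 195.0]]
```

```bash
python3 -m crank '[[4,-6,0,0,0,0,0],[8,-12,0,0,0,0,0],[12,-18,0,0,0,0,0],[15,-24,0,0,0,0,0],[17,-30,0,0,0,0,0],[19,-36,0,0,0,0,0],[21,-42,0,0,0,0,0],[23,-48,0,0,0,0,0],[25,-54,0,0,0,0,0],[27,-60,0,0,0,0.1,0],[27,-60,0,0,0,0.22,0]]'
```

```text
t: 1.48
tool_pos: [385.7, -90.8, 303.1]
tool_rot: [0.0, 0.707, 0.707, -0.001]
force: [0.6, 0.3, -0.4]
grip_width: -0.001
```

```bash
python3 -m crank '[[0,-6,0,0,0,0,0],[0,-13.1,0,0,0,0,0],[5,-13.1,0,0,0,0,0],[10,-13.1,0,0,0,0,0],[14,-13.1,-2,0,0,0,0],[16.8,-13.1,-5,0,0,0,0],[16.8,-13.1,-5,0,0,0,0],[16.8,-13.1,-5,0,0,0,0]]'
python3 - <<'E'
from h import *
c=cap('scene','s2');cc=cap('side');w=cap('wrist')
x=cv2.resize(c['color'][150:310,340:520],(450,400));y=cv2.resize(cc['color'][80:230,310:440],(347,400))
cv2.imwrite('pics/h1.png',np.hstack([x,y])[:,:,::-1])
cv2.imwrite('pics/w1.png',w['color'][:,:,::-1])
print(ctrl.observe()['tool_pos'],ctrl.observe()['force'])
E
```

```text
t: 2.48
tool_pos: [553.3, -221.8, 253.3]
tool_rot: [0.0, 0.707, 0.707, -0.001]
force: [0.8, -0.3, -0.5]
grip_width: 0.0
[ 553.30207735 -222.10352926  254.51455711] [-0.87771462  0.3131799  -0.55637501]
```

View pics/h1.png

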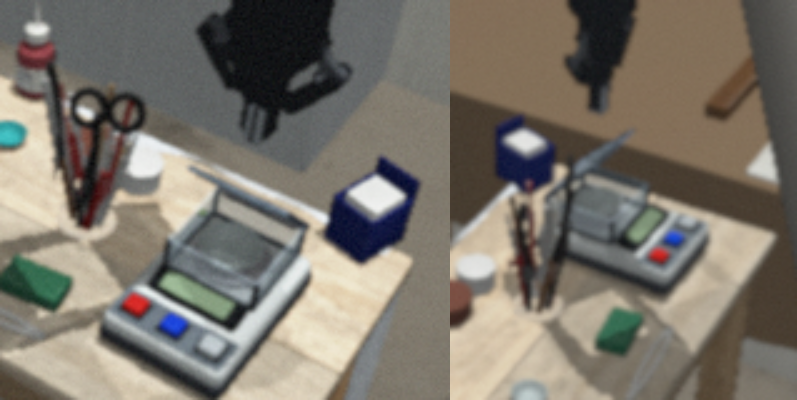

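View pics/w1.png

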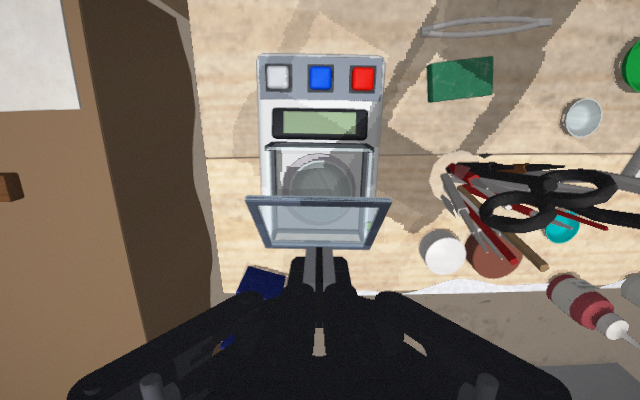

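```bash
python3 - <<'E'
from h import *
w=cap('wrist');X=cloud(w)
for n,(u,v) in dict(grey=(278,77),blue=(320,77),red=(362,78),disp=(320,123)).items(): print(n,np.median(X[v-4:v+5,u-4:u+5].reshape(-1,3),0).round(1))
e=X[198:202,260:375].reshape(-1,3);e=e[e[:,2]>120];print('edge',np.median(e,0),len(e))
E
python3 -m crank '[[0.1,0,-2,0,0,0,0],[0.2,0,-3.5,0,0,0,0],[0.2,0,-4.3,0,0,0,0],[0.2,0,-4.6,0,0,0,0],[0.2,0,-4.9,0,0,0,0],[0,0,-5.2,0,0,0,0],[-0.3,0,-5.5,0,0,0,0],[-0.6,0,-5.9,0,0,0,0],[-0.9,0,-6.3,0,0,0,0],[-0.9,0,-6.3,0,0,0,0]]'
```

```text
grey [ 448.9 -256.7   47.9]
blue [ 448.9 -220.6   48. ]
red [ 449.7 -184.6   48.1]
disp [ 487.2 -220.6   50. ]
edge [ 531.49056939 -222.70444927  139.80072322] 460
t: 3.92
tool_pos: [543.9, -222.0, 191.1]
tool_rot: [0.001, 0.708, 0.707, -0.001]
force: [-0.6, -0.4, -0.4]
grip_width: 0.0
```

```bash
python3 -m crank '[[-0.3,0,-0.4,0,0,0,0],[-0.5,0,-0.8,0,0,0,0],[-0.7,0,-1.2,0,0,0,0],[-0.9,0,-1.6,0,0,0,0],[-1.1,0,-2.0,0,0,0,0],[-1.2,0,-2.4,0,0,0,0],[-1.3,0,-2.8,0,0,0,0],[-1.4,0,-3.2,0,0,0,0],[-1.4,0,-3.5,0,0,0,0],[-1.4,0,-3.7,0,0,0,0],[-1.4,0,-3.8,0,0,0,0],[-1.4,0,-3.8,0,0,0,0]]'
python3 - <<'E'
from h import *
c=cap('scene');cc=cap('side');w=cap('wrist')
x=cv2.resize(c['color'][150:310,340:520],(450,400));y=cv2.resize(cc['color'][80:230,310:440],(347,400))
cv2.imwrite('pics/h2.png',np.hstack([x,y])[:,:,::-1]); cv2.imwrite('pics/w2.png',w['color'][:,:,::-1])
print(ctrl.observe()['tool_pos'],ctrl.observe()['force'])
E
```

```text
t: 5.42
tool_pos: [530.0, -222.0, 153.1]
tool_rot: [0.001, 0.708, 0.707, -0.001]
force: [1.0, 0.6, 0.1]
grip_width: 0.003
[ 529.98801531 -222.06327343  153.16328764] [-0.06265975 -0.14342888  0.06970477]
```

View pics/h2.png

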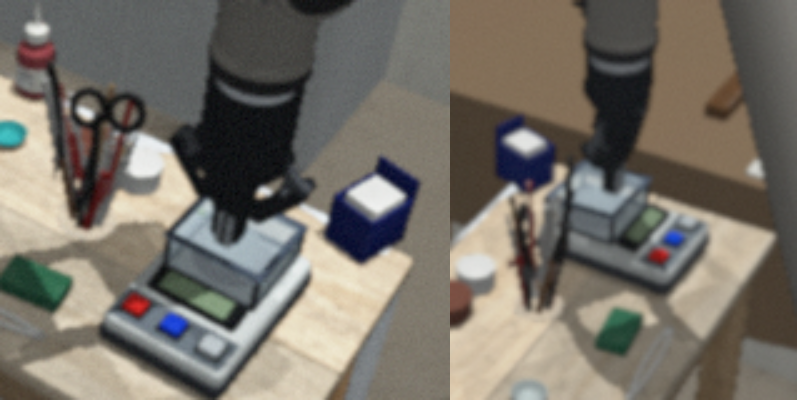

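The cover has followed the fingers nearly flat. I'll press the last few mm while watching the force.

```bash
python3 -m crank '[[0,0,-0.05,0,0,0,0],[0,0,-0.1,0,0,0,0],[0,0,-0.15,0,0,0,0],[0,0,-0.2,0,0,0,0],[0,0,-0.2,0,0,0,0]]'; python3 -m crank '[[0,0,-0.05,0,0,0,0],[0,0,-0.1,0,0,0,0],[0,0,-0.1,0,0,0,0]]'
```

```text
t: 6.2
tool_pos: [530.0, -222.1, 151.1]
tool_rot: [0.001, 0.708, 0.707, -0.0]
force: [-0.4, 0.6, -0.2]
grip_width: -0.004
t: 6.58
tool_pos: [530.0, -222.1, 150.5]
tool_rot: [0.001, 0.708, 0.707, -0.0]
force: [-1.8, 0.8, 4.5]
grip_width: 0.002
```

```bash
python3 -m crank '[[0,0,-0.03,0,0,0,0],[0,0,-0.05,0,0,0,0],[0,0,-0.05,0,0,0,0]]'; python3 -m crank '[[0,0,0.3,0,0,0,0],[0,0,1,0,0,0,0],[0,0,3,0,0,0,0],[0,0,6,0,0,0,0],[-4,0,6,0,0,0,0],[-8.2,0,6,0,0,0,0],[-8.2,0,6,0,0,0,0],[-8.2,0,6,0,0,0,0]]'
python3 - <<'E'
from h import *
w=cap('wrist');c=cap('scene');X=cloud(w);Y=cloud(c)
cv2.imwrite('pics/h3.png',np.hstack([cv2.resize(c['color'][190:310,370:505],(350,311)),cv2.resize(w['color'],(450,311))])[:,:,::-1])
for n,Z in(('w',X),('s',Y)):
    q=Z.reshape(-1,3);k=q[(abs(q[:,1]+221)<50)&(q[:,0]>495)&(q[:,0]<595)&(q[:,2]>62)&(q[:,2]<140)]
    print(n,len(k))
    for x0 in range(495,595,20):
        j=k[(k[:,0]>=x0)&(k[:,0]<x0+20)]
        if len(j):print(x0,len(j),np.percentile(j[:,2],[10,50,90,99]).round(1))
for n,img,Z in(('w',w,X),('s',c,Y)):
    h=cv2.cvtColor(img['color'],cv2.COLOR_RGB2HSV).astype(int)
    for nm,mm in(('blue',abs(h[...,0]-112)<14),('red',(h[...,0]<8)|(h[...,0]>172))):
        m=mm&(h[...,1]>130)&(h[...,2]>80)&(Z[...,0]>425)&(Z[...,0]<475)&(abs(Z[...,1]+205)<50)&(Z[...,2]>40)
        q=Z[m];print(n,nm,len(q),((np.percentile(q,4,0)+np.percentile(q,96,0))/2).round(1) if len(q) else '')
print(ctrl.observe()['tool_pos'],ctrl.observe()['force'])
E
```

```text
t: 6.95
tool_pos: [530.0, -222.0, 150.5]
tool_rot: [0.001, 0.708, 0.707, -0.0]
force: [-1.9, 0.8, 6.4]
grip_width: 0.002
t: 7.95
tool_pos: [448.7, -222.4, 211.0]
tool_rot: [0.002, 0.708, 0.706, -0.0]
force: [0.7, -0.7, 0.2]
grip_width: -0.003
w 1115
495 831 [64.6 77.7 79.2 79.9]
535 116 [77.3 78.  78.8 79.3]
555 168 [77.3 77.9 78.7 79.3]
s 1018
495 328 [64.2 76.4 81.2 83.4]
515 205 [77.5 79.6 81.2 82. ]
535 189 [77.5 79.4 81.3 82.6]
555 154 [77.5 79.7 81.6 83.2]
575 142 [77.5 79.8 81.6 83.5]
w blue 509 [ 448.3 -220.4   46.6]
w red 508 [ 448.9 -184.    46.6]
s blue 69 [ 447.  -220.7   47.7]
s red 55 [ 447.7 -184.1   48.8]
[ 449.00380803 -222.32875699  210.65439183] [0.31872595 0.27399976 0.84638456]
```

View pics/h3.png

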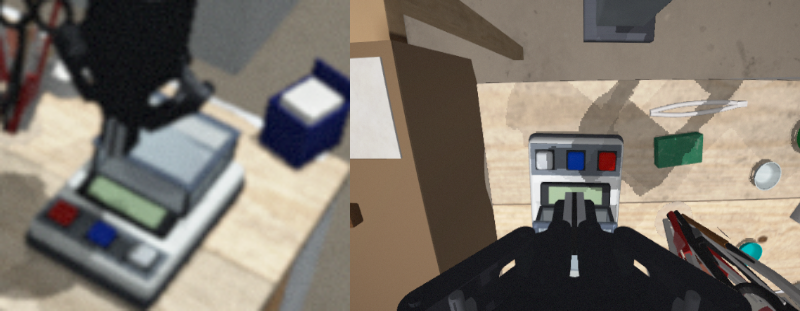

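Cover reads flat at z≈78–79 from front to hinge in both views, so it is shut. Now I'll press the blue key at about (447.5, -220.7).

```bash
python3 -m crank '[[-0.2,0.15,-3,0,0,0,0],[-0.2,0.15,-6,0,0,0,0],[-0.2,0.15,-8,0,0,0,0],[-0.2,0.15,-8.5,0,0,0,0],[-0.2,0.15,-8.5,0,0,0,0]]'; python3 -m crank '[[0,0,-0.2,0,0,0,0],[0,0,-0.4,0,0,0,0],[0,0,-0.6,0,0,0,0],[0,0,-0.6,0,0,0,0]]';python3 -m crank '[[0,0,-0.1,0,0,0,0],[0,0,-0.2,0,0,0,0],[0,0,-0.2,0,0,0,0]]'
```

```text
t: 8.68
tool_pos: [447.6, -220.9, 125.7]
tool_rot: [0.002, 0.707, 0.707, -0.0]
force: [-0.0, 0.2, -0.1]
grip_width: -0.003
t: 9.18
tool_pos: [447.7, -221.0, 119.9]
tool_rot: [0.002, 0.707, 0.707, -0.0]
force: [-0.2, -0.2, 1.9]
grip_width: -0.001
t: 9.55
tool_pos: [447.8, -221.0, 118.0]
tool_rot: [0.002, 0.707, 0.707, -0.0]
force: [-0.9, 1.0, 3.1]
grip_width: -0.002
```

```bash
python3 -m crank '[[0,0,-0.1,0,0,0,0],[0,0,-0.2,0,0,0,0],[0,0,-0.2,0,0,0,0]]';python3 -m crank '[[0,0,-0.05,0,0,0,0],[0,0,-0.1,0,0,0,0],[0,0,-0.1,0,0,0,0]]'
```

```text
t: 9.93
tool_pos: [447.8, -221.0, 116.0]
tool_rot: [0.002, 0.707, 0.707, -0.0]
force: [-0.2, 1.8, 4.8]
grip_width: -0.001
t: 10.3
tool_pos: [447.8, -221.0, 115.5]
tool_rot: [0.002, 0.707, 0.707, -0.0]
force: [-1.8, 2.2, 10.9]
grip_width: 0.005
```

The force jumped from 4.8 to 10.9 N within 0.5 mm, so the key is at its stop. Withdrawing.

```bash
python3 -m crank '[[0,0,-0.02,0,0,0,0],[0,0,0.3,0,0,0,0],[0,0,1,0,0,0,0],[0,0,4,0,0,0,0],[0,0,8,0,0,0,0],[-2,4,12,0,0,0,0],[-5,9,16,0,0,0,0],[-7,14,17,0,0,0,0],[-7,18,17,0,0,0,0],[-7,18,17,0,0,0,0]]'
python3 - <<'E'
from h import *
c=cap('scene');d=cap('side');Y=cloud(c)
cv2.imwrite('pics/h4.png',np.hstack([cv2.resize(c['color'][180:310,290:505],(480,290)),cv2.resize(d['color'][110:220,300:420],(316,290))])[:,:,::-1])
q=Y.reshape(-1,3);k=q[(abs(q[:,1]+221)<50)&(q[:,0]>495)&(q[:,0]<595)&(q[:,2]>62)&(q[:,2]<140)]
for x0 in range(495,595,20):
    j=k[(k[:,0]>=x0)&(k[:,0]<x0+20)]
    if len(j):print(x0,len(j),np.percentile(j[:,2],[10,50,90,99]).round(1))
h=cv2.cvtColor(c['color'],cv2.COLOR_RGB2HSV).astype(int)
for nm,mm in(('blue',abs(h[...,0]-112)<14),('red',(h[...,0]<8)|(h[...,0]>172))):
    m=mm&(h[...,1]>130)&(h[...,2]>80)&(Y[...,0]>425)&(Y[...,0]<475)&(abs(Y[...,1]+205)<50)&(Y[...,2]>36)
    q=Y[m];print(nm,len(q),((np.percentile(q,4,0)+np.percentile(q,96,0))/2).round(1),np.median(q,0).round(1))
print(ctrl.observe()['t'],ctrl.observe()['tool_pos'],ctrl.observe()['force'])
E
```

```text
t: 11.55
tool_pos: [377.1, -39.1, 286.0]
tool_rot: [0.003, 0.706, 0.708, 0.0]
force: [0.0, -0.5, -0.1]
grip_width: -0.0
495 392 [65.  78.  81.5 83.4]
515 295 [77.5 79.6 81.5 83.1]
535 295 [77.3 79.4 81.4 82.4]
555 282 [77.5 79.5 81.3 82.9]
575 234 [77.8 79.7 81.6 82.7]
blue 76 [ 447.3 -221.3   46.7] [ 447.4 -222.    48.6]
red 65 [ 447.6 -183.9   47.6] [ 446.  -184.8   48.8]
11.65 [377.81718452 -41.02200326 285.68222816] [-0.12024445 -0.30116149  0.51792124]
```

View pics/h4.png

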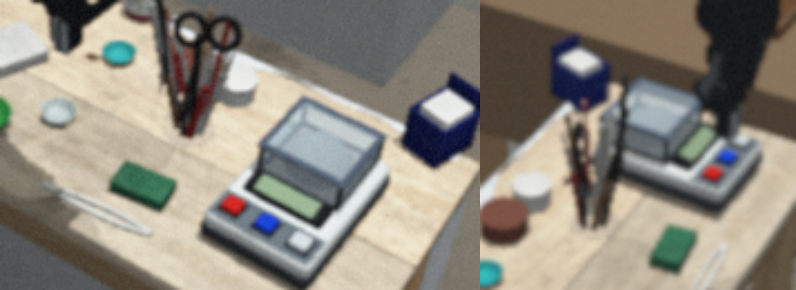

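The cover is flat on the rim, the blue key is level with the red one again, the scale hasn't moved, and the arm is clear.

```bash
python3 -c "
from station import job;print(job.job_done())"
```

```text
the job is handed in; nothing more can be done
None
```

I shut the draught cover, pressed and released the blue key, withdrew the arm and handed the job in at about 11.7 s; it reported no verdict.

- **Cover:** I followed it down with closed fingertips until it stopped, with a final push of about 6 N. Depth afterwards was level at about 79.5 mm from front edge to hinge, which matches fully shut.
- **Blue key:** the force rose to 4.8 N near the end of its travel, then to 10.9 N within the last 0.5 mm, so it reached its stop. Afterwards its top read 48.6 mm, against 48.8 mm for the red key, so it sprang back.
- **Everything else:** the key positions agree with the earlier readings to within the 1–2 mm camera error, so I see no shift of the scale. The nearby bystanders look undisturbed in the last picture. The tool ended clear of everything, with about 0 N on it.
- **Not checked:** I did not measure the dish separately under the closed cover. The fingers only touched the cover's upper face and the blue key.

No check failed. The only disagreement was 1–3 mm between the cameras on the key position.

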